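# Fit the pull sleeve and hold the spring clamp open at its marker

### The arm

A 6-joint arm with a two-finger parallel gripper is mounted at the origin on a cart in front of the work surface, level with it; the furniture and walls round the work are solid. World frame = base frame: x ahead of the robot, y to its left, z up, the work surface at z = 0. Lengths are in m, angles in rad, forces in N, time in s.
With the tool pointing down it reaches from about 0.375 to 0.9 m from the base axis. Payload 3.1 kg.
Tool frame: the origin (TCP) lies on the centre line of the jaws, within the pads' length; the fingertips stand 25 mm ahead of it and the grasp point (between the pads) lies 6 mm ahead of it (manip.tip_extent is the distance from the TCP to the fingertips, in m); z points along the fingers, y is the line along which they close (so a half turn about z gives the same grasp; the last joint's range is limited). The gripper opens to 85 mm and grips with 20 to 120 N. Pads are 22 mm wide; open, the fingers measure 114 mm over their backs; the gripper's body (76 mm by 85 mm) begins 54 mm behind the grasp point. The pads swing forward as they close: fully open they stand 13 mm farther back than shut.
Start: joints at [-1.504, 0.527, 1.433, -0, 1.181, -0.178], TCP at [0.152, -0.606, 0.256] pointing down, gripper open.
Joint ranges: [-3.08, 3.08], [-0.75, 2.2], [0.22, 2.44], [-1.43, 4.57], [0, 2.65], [-2.85, 2.85]. Speed limits (rad/s): [2.79, 2.79, 3.14, 3.14, 3.14, 3.14].

### API

Orientations are given as a unit quaternion [x, y, z, w].
In Python, from station import readout, imaging, order, manip gives the robot as it stands.
- The arm moves only by the tool move_arm, never from a script. Its argument "rows" is a list of rows, each a list of 7 numbers: the turn, a rotation vector about the tool's x, y, z in degrees, then the shift along the tool's x, y, z in mm, then the closure, from 0 (fully open) to 1 (shut). A call has 1 to 12 rows; each row is the pose to reach, as a shift and turn from the pose commanded when the call began, along the tool's axes at that moment; what a row does not reach only later rows make up. A row lasts 1/12 s, in which the tool goes at most 41.7 mm and 7.16 degrees, less where a joint would pass 70% of its speed; a pose out of reach is approached as far as the arm can. A call with a gripper value outside its range is refused whole. The fingers move at their own pace and stop on an object; "squeeze" is the grip in N (left out, the last holds). Time passes only in rows, so rows that repeat a pose let the fingers close. It gives the time, the measured TCP pose, the force, the opening and the grip force at its end, in the units of the state.
- readout.sense(): the state, without advancing time (a new reading comes with each control period).
- imaging.snapshot(name): name is "scene" or "top" or "wrist"; returns a dict with "img" (480x640x3 uint8, red, green, blue), "z_map" (480x640 float32, m along the optical axis (not along the pixel's ray), 0 where there is no reading), "fovy" (degrees; the focal length in pixels is half the picture's height over the tangent of half this angle, whatever the lens; pixels are square), "cx", "cy" (the principal point, pixels), "rvec" (rotation vector, rad) and "tvec" (3), from world to camera coordinates, as OpenCV has them. Camera axes: x right, y down, z forward; pixel columns grow to the right and rows downward; lengths in m; the calibration is good to about 2 mm. A picture is of the moment at which its call begins.
- order.sign_off(): hands the job in; it is judged then, once.
The state is a dict: "t": time; "q": joint angles; "qd": joint speeds; "tau": joint torques, N m; "tcp_pos": TCP position; "tool_rot": TCP orientation; "force": force on the tool from outside, world axes, zero at the start; "ft_torque": the same for the moment, N m; "finger_gap": opening from 0.0 (shut) to 1.0 (fully open); "gripper_force": force on a finger pad.
Only numpy, scipy, OpenCV 4.12 (cv2) and the standard library are available. Lean on these libraries where they do the work, as an engineer would, in place of code of your own. Each camera call takes 0.05 s, during which the arm holds its last target. There are 200 camera calls.

### The job

The spring clamp slide on the bench lacks its pull grip: of the two brass sleeves, slip the one whose bore fits over the slide's upright post all the way down, while the slide is still closed. Then, holding that sleeve, pull the slide out against its spring until its index finger stands level with the blade of the marker on the clamp's edge, and keep it there: finish while still holding it open, do not let go. Leave the gear, the small wood tile, the black stand, the mini vise and the clear cup where they are.

Things in the scene. Friction and masses are not known exactly. Their poses are not given: they have to be found in the camera images.
- clamp: Spring clamp, fixed to the bench: dark steel base plate 270 x 90 x 12 mm, with two rails, a fixed jaw and a spring barrel behind it, all lower than 37 mm. Origin on the bench surface directly below the post's axis when the slide is closed; the base reaches 130 mm to -x and 140 mm to +x of it. The slide opens along the clamp's -x axis (roughly towards the robot); y is to the left, z up.
- carriage (a joint): Aluminium slide (carriage) of the clamp, 44 x 50 mm, its flat top 36 mm above the bench. Value = distance pulled out from closed, in m: 0 closed (the spring pushes it home), stop at 0.085. Pulling takes about 4.5 N at the start and 0.8 N more per 10 mm; released, it springs back.
- post_foot (a point): Point on the slide's flat top, on the axis of its upright steel post; moves with the slide, axes parallel to the clamp's. The post is 19 mm in diameter and 36 mm tall, its top edge chamfered by 3 mm.
- index_tip (a point): Tip of the index finger, a thin steel bar 2.5 mm wide standing out from the slide's left (+y) side, level with the post's axis along the slide; moves with the slide. Axes parallel to the clamp's.
- mark_tip (a point): Tip of the marker's thin blade (2.5 mm wide), level across from where index_tip must come: x of index_tip equals x of mark_tip in the clamp's axes (its tip is about 3 mm further to the left). Axes parallel to the clamp's.
- marker: Small steel marker block, 18 x 10 mm and 37 mm tall, fixed at the left edge of the clamp base; its blade points at the slide. It stands 38 to 68 mm from the closed slide's index finger in the opening direction. Origin on the bench surface, 10 mm left of the block.
- sleeve_wide: Brass sleeve, 38 mm outside diameter, 45 mm tall, through bore 22.5 mm (fits over the post). Stands upright on the bench; origin at the centre of its underside, z up. Fully on, its underside rests on the slide's flat top and the post's top is 9 mm below its upper rim. Weighs about 60 g.
- sleeve_narrow: Brass sleeve with the same outside, 38 mm diameter and 45 mm tall, but a bore of 13 mm (does not go over the post). Stands upright; origin at the centre of its underside. It is not needed.
- gear_grey: Grey gear, 46 mm across, 16 mm high, loose on the bench; bystander, leave alone. Origin at the centre of its underside.
- tile_b: Wood tile 45 x 60 x 8 mm, loose on the bench; bystander, leave alone. Origin at the centre of its underside.
- stand_black: Black stand 40 x 45 x 71 mm, loose on the bench; bystander, leave alone. Origin at the centre of its underside.
- mini_vise: Small black vise 46 x 141 x 45 mm with a red knob, loose on the bench; bystander, leave alone. Origin at the centre of its underside.
- resin_cup: Clear cup 62 mm across, 53 mm tall, loose on the bench; bystander, leave alone. Origin at the centre of its underside.
There are look-alikes about, which are no part of the job. What is shaped like the sleeve_wide but pink is not meant.

How it is judged:
On the way:
1. the sleeve that fits is fully down on the post, with the slide still closed (z of sleeve_wide in the frame of post_foot between -0.004 and 0.004 m and horizontal distance between sleeve_wide and post_foot below 0.005 m and value of joint carriage below 0.01 m), for 0.2 s.
At the end, for the whole second after the job is handed in: Index finger within 4 mm of the marker blade along the slide; fitting sleeve fully down on the post (within 4 mm in height, 5 mm of the axis); fingers press the sleeve and the sleeve presses the slide with more than 3 N each, so the robot holds it open (z of sleeve_wide in the frame of post_foot between -0.004 and 0.004 m and horizontal distance between sleeve_wide and post_foot below 0.005 m and x of index_tip in the frame of mark_tip between -0.004 and 0.004 m and contact force between the fingers and sleeve_wide above 3 N and contact force between sleeve_wide and clamp above 3 N); the arm keeps its last pose, push and grip.
It fails at once if the gear_grey is displaced by more than 30 mm (distance of gear_grey from where it was at the start of the episode above 0.03 m).
It fails at once if the tile_b is displaced by more than 30 mm (distance of tile_b from where it was at the start of the episode above 0.03 m).
It fails at once if the stand_black is displaced by more than 30 mm (distance of stand_black from where it was at the start of the episode above 0.03 m).
It fails at once if the mini_vise is displaced by more than 30 mm (distance of mini_vise from where it was at the start of the episode above 0.03 m).
It fails at once if the resin_cup is displaced by more than 30 mm (distance of resin_cup from where it was at the start of the episode above 0.03 m).
It also fails if it takes over 51 s, if anything falls off the work surface, if the arm or the gripper's body presses on something with over 40 N, if the wrist force passes 120 N, or if a joint passes its speed limit or range.

## Working session

There is one attempt and no reset: what is moved stays moved. The work goes in short steps, Python scripts to look and compute and a tool call to move; the robot and the scene stay as the last step left them, time stands still between calls to the robot, and variables do not carry over. Pictures are saved under pics/ and viewed, at most 10 in all, crops included, and the job is handed in when it is done.

Besides the shell and the picture viewer there is one more tool, called after "Request:" as name(argument=value, ...), one argument or row to a line, values as JSON. move_arm: Moves the arm, as the interface text tells. Its arguments: {"type":"object","properties":{"rows":{"type":"array"},"squeeze":{"type":"number"}},"required":["rows"]}

```bash
mkdir -p pics
cat > h.py <<'E'
import numpy as np, cv2
from station import readout, imaging, order, manip
def snap(n):
    s=imaging.snapshot(n); s['f']=240/np.tan(np.radians(s['fovy'])/2)
    s['R']=cv2.Rodrigues(np.array(s['rvec'],float))[0]; s['t']=np.array(s['tvec'],float).ravel(); return s
def save(s,p,crop=None,k=1):
    im=s['img'][:,:,::-1]
    if crop: a,b,c,d=crop; im=im[b:d,a:c]
    cv2.imwrite(p,cv2.resize(im,None,fx=k,fy=k,interpolation=cv2.INTER_CUBIC))
def ray(s,u,v,z):
    d=s['R'].T@np.array([(u-s['cx'])/s['f'],(v-s['cy'])/s['f'],1]); c=-s['R'].T@s['t']
    return c+d*(z-c[2])/d[2]
def pts(s):
    v,u=np.mgrid[:480,:640]; Z=s['z_map']
    P=np.stack([(u-s['cx'])/s['f']*Z,(v-s['cy'])/s['f']*Z,Z],-1)
    W=(P-s['t'])@s['R']; W[Z==0]=np.nan; return W
def proj(s,p):
    q=s['R']@np.array(p)+s['t']; return s['cx']+s['f']*q[0]/q[2], s['cy']+s['f']*q[1]/q[2]
E
python3 - <<'E'
from h import *
a=snap('top');b=snap('scene')
import pickle;pickle.dump((a,b),open('s0.pkl','wb'))
cv2.imwrite('pics/top0.png',a['img'][:,:,::-1]);cv2.imwrite('pics/scene0.png',b['img'][:,:,::-1])
for s in(a,b):print(-s['R'].T@s['t'],s['f'])
print(readout.sense()); print(manip.tip_extent)
E
```

```text
[0.29374181 0.01046494 1.08709745] 461.5151644468554
[-0.33389473 -0.4220437   0.92137518] 599.3230347791474
{'t': 0.1, 'q': array([-1.50446686e+00,  5.28386299e-01,  1.43375778e+00,  1.40846487e-05,
        1.18146312e+00, -1.78504881e-01]), 'qd': array([-9.71095417e-05, -3.00152753e-03, -1.45027353e-03, -1.03586899e-03,
       -2.33027413e-05, -1.24460582e-03]), 'tau': array([ 8.63061678e-05, -4.43304598e+01, -1.78586107e+01, -1.94241397e-04,
        3.86319822e-03, -8.14304229e-06]), 'tcp_pos': array([ 0.15148579, -0.60574276,  0.25542862]), 'tool_rot': array([ 9.92516194e-01,  1.22108923e-01,  6.29682868e-05, -1.00532240e-03]), 'force': array([ 0.01448424,  0.13494569, -0.0165229 ]), 'ft_torque': array([-0.01774707, -0.03128078,  0.02880882]), 'gripper_force': 0.0, 'finger_gap': 0.9999416749637057}
0.025
```

View pics/top0.png

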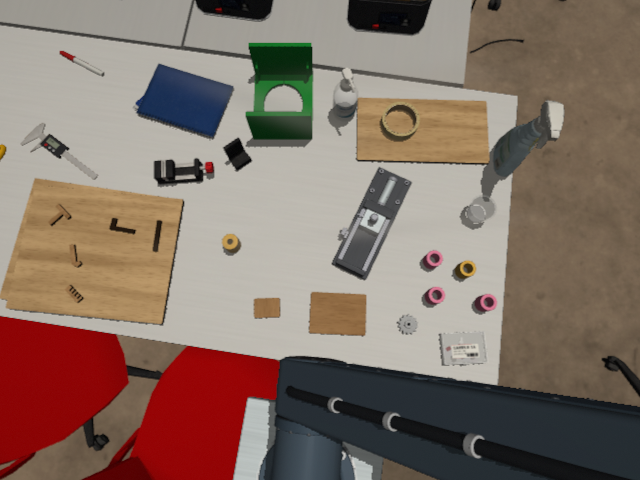

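View pics/scene0.png

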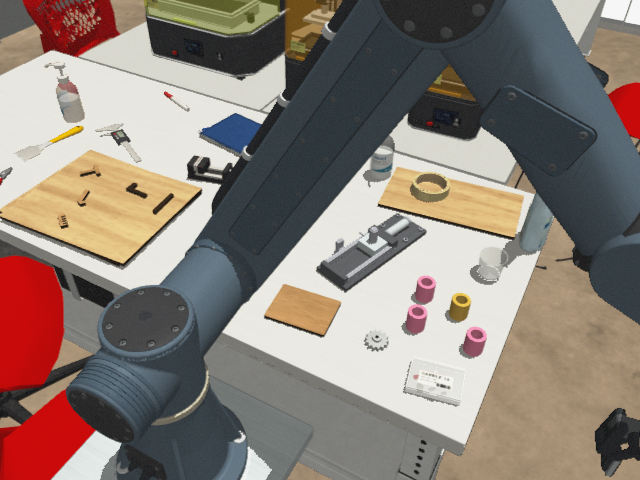

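Top view: clamp around (372,222), post (374,218), marker (344,233). Could be taken for the sleeve: brass (231,243) with a small bore, brass (467,269) with a larger bore, pink sleeves (433,259), (436,296), (486,302) and a wooden ring (400,120). I choose the brass one at (467,269); next I check it in a close crop and measure.

Run:
```python
from h import *
import pickle
a,b=pickle.load(open('s0.pkl','rb'))
x=cv2.resize(a['img'][240:300,400:520],None,fx=5,fy=5,interpolation=2)[:,:,::-1]
y=cv2.resize(a['img'][165:285,320:440],None,fx=5,fy=5,interpolation=2)[:,:,::-1]
z=cv2.resize(a['img'][225:265,205:245],None,fx=5,fy=5,interpolation=2)[:,:,::-1]
c=np.zeros((600,800,3),np.uint8); c[:600,:600]=y; c[:200,600:]=z; c[300:600,600:]=x[:,200:400]
cv2.imwrite('pics/c1.png',c)
hsv=cv2.cvtColor(a['img'],cv2.COLOR_RGB2HSV)
W=pts(a)
for (u,v) in((231,243),(467,269)):
    m=np.zeros((480,640),bool); m[v-14:v+15,u-14:u+15]=1
    k=m&(W[...,2]>0.035)&(W[...,2]<0.055)
    q=np.argwhere(k); (cc,r)=cv2.minEnclosingCircle(q[:,::-1].astype(np.float32))
    print('top', cc,r,ray(a,*cc,0.045),k.sum(), r*2/a['f']*1.04, 'bore',2*np.sqrt((np.pi*r*r-k.sum())/np.pi)/a['f']*1.04)
# others heights and positions
for n,(u,v) in dict(p1=(433,259),p2=(436,296),p3=(486,302),gear=(408,324),cup=(479,211),stand=(238,153)).items():
    print(n,ray(a,u,v,0.03), np.nanmax(W[v-12:v+12,u-12:u+12,2]))
# clamp: base z
m=(W[...,2]>0.006)&(W[...,2]<0.09); m[:160]=0;m[285:]=0;m[:,:325]=0;m[:,418:]=0
q=W[m]; print(m.sum()); 
base=np.argwhere(m)
print(cv2.minAreaRect(q[:,:2].astype(np.float32)*1000))
k=m&(W[...,2]>0.06); print('post',W[k].mean(0),k.sum(),np.nanmax(W[k][:,2]))
```

```text
top (229.3074493408203, 241.86024475097656) 8.308733940124512 [0.48667584 0.25541665 0.045     ] 193 0.03744658448259736 bore 0.01242567284208002
top (466.4473571777344, 268.22369384765625) 8.735249519348145 [ 0.50815002 -0.29173575  0.045     ] 168 0.03936884505630666 bore 0.021533581524545452
p1 [ 0.52111848 -0.21727021  0.03      ] 0.04957910711409122
p2 [ 0.4365434  -0.23274359  0.03      ] 0.04961626596204462
p3 [ 0.44019157 -0.34689575  0.03      ] 0.048871770605571005
gear [ 0.36407005 -0.17651579  0.03      ] 0.02171625257352233
cup [ 0.65325358 -0.31378337  0.03      ] 0.05739898638370948
stand [0.71113592 0.28086605 0.03      ] 0.07314422292646545
4146
((606.8572998046875, -72.45564270019531), (303.8019104003906, 203.72727966308594), 6.252376556396484)
post [ 0.58793631 -0.06406269  0.06940173] 55 0.07613258493069755
```

View pics/c1.png

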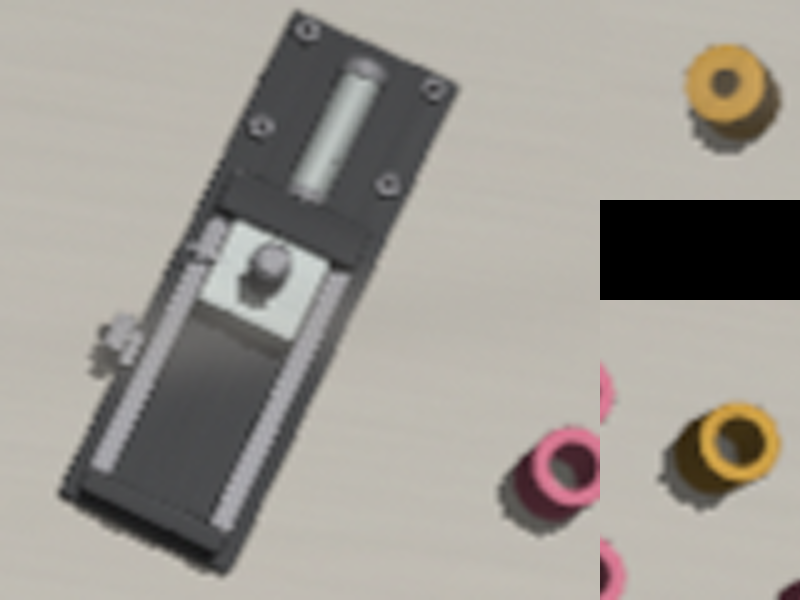

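Crop confirms: the brass sleeve at (467,268) has the wide bore (21.5 mm measured), the one at (231,243) a narrow one (12.4 mm). Clamp corners and the post are clearly visible.

```bash
cat >> h.py <<'E'
from scipy.spatial.transform import Rotation as Ro
def go(p,yaw):
    "row (turn deg, shift mm) from measured pose to TCP p, tool pointing down, tool y at world angle yaw (deg, mod 180)"
    s=readout.sense(); R=Ro.from_quat(s['tool_rot'])
    best=None
    for y in(yaw,yaw+180):
        a=np.radians(y+90); X=np.array([np.cos(a),np.sin(a),0]); Z=np.array([0,0,-1.]); T=Ro.from_matrix(np.stack([X,np.cross(Z,X),Z],1))
        rv=np.degrees((R.inv()*T).as_rotvec())
        if best is None or np.linalg.norm(rv)<np.linalg.norm(best): best=rv
    sh=R.inv().apply(np.array(p)-s['tcp_pos'])*1000
    print('turn',best.round(2),'shift',sh.round(1),'tcp',s['tcp_pos'].round(4),'F',s['force'].round(1),'q6',s['q'][5].round(2),'t',s['t'])
E
python3 - <<'E'
from h import *
import pickle
a,b=pickle.load(open('s0.pkl','rb'))
c=lambda x,y,z: ray(a,320+(x+.5)/5-.5,165+(y+.5)/5-.5,z)
C=[c(295,10,.012),c(460,88,.012),c(60,495,.012),c(228,575,.012)]
f=(C[0]+C[1])/2;k=(C[2]+C[3])/2;d=f-k
yaw=np.degrees(np.arctan2(d[1],d[0]));print('len',np.linalg.norm(d),'w',np.linalg.norm(C[0]-C[1]),np.linalg.norm(C[2]-C[3]),'yaw',yaw)
u=d/np.linalg.norm(d); print('origin from base',k+u*.13,f-u*.14,'post',c(272,258,.072))
s=ray(a,467.0,268.4,.045);print(s)
go([s[0],s[1],.22],yaw)
E
```

```text
len 0.2689138083697775 w 0.08963262552675184 0.08727175990669875 yaw -17.31171406042525
origin from base [ 0.589036   -0.06598442  0.012     ] [ 0.58799901 -0.0656612   0.012     ] post [ 0.59039526 -0.06525768  0.072     ]
[ 0.50793462 -0.2930188   0.045     ]
turn [ -0.09  -0.08 -58.66] shift [ 421.6 -216.9   36. ] tcp [ 0.1515 -0.6057  0.2554] F [ 0.   0.1 -0. ] q6 -0.18 t 0.1
```

Request:
move_arm(
  rows=[
    [0,0,-7,40,-21,3,0],
    [0,0,-14,80,-42,6,0],
    [0,0,-21,120,-62,9,0],
    [0,0,-28,160,-83,12,0],
    [0,0,-35,200,-103,15,0],
    [0,0,-42,240,-124,18,0],
    [0,0,-49,280,-144,21,0],
    [0,0,-55,320,-165,24,0],
    [0,0,-58.6,360,-186,27,0],
    [0,0,-58.6,395,-204,32,0],
    [0,0,-58.6,421,-217,36,0],
    [0,0,-58.6,421,-217,36,0],
  ],
)

```text
t: 1.1
tcp_pos: [0.5101, -0.2896, 0.2194]
tool_rot: [0.805, 0.594, 0.001, -0.001]
force: [-0.4, -0.5, -0.2]
finger_gap: 0.999
gripper_force: 0.0
```

Run:
```python
from h import *
s=snap('wrist'); cv2.imwrite('pics/w1.png',s['img'][:,:,::-1])
import pickle;pickle.dump(s,open('w1.pkl','wb'))
print(proj(s,[.508,-.293,.045]),s['f'],-s['R'].T@s['t'])
go([.508,-.293,.05],-17.3)
```

```text
(np.float64(314.71895492063487), np.float64(225.11251083022532)) 398.44670564750703 [ 0.52907173 -0.22461144  0.33747513]
turn [-0.   -0.17  0.21] shift [ -5.3  -1.5 169.2] tcp [ 0.5109 -0.2888  0.2192] F [ 1.5  0.2 -0.1] q6 -0.41 t 1.15
```

View pics/w1.png

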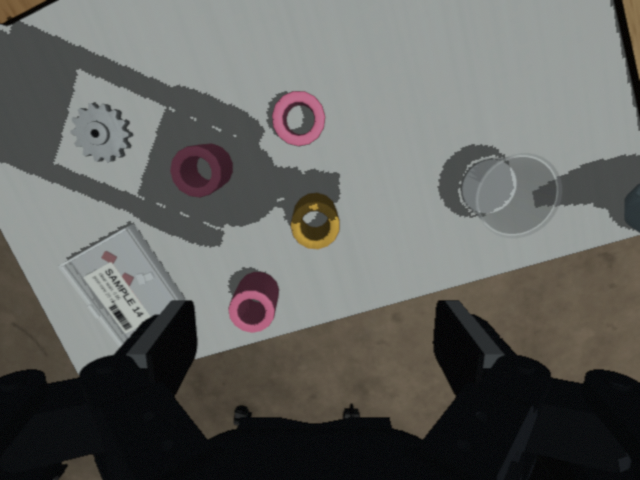

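Wrist view: target brass sleeve rim at (316,224), just where projected; pinks at (298,118), (200,170), (252,308). The finger line (image horizontal) is clear.

Run:
```python
from h import *
import pickle
s=pickle.load(open('w1.pkl','rb')); W=pts(s)
for z0,z1 in((.038,.054),(.042,.05)):
    m=np.zeros((480,640),bool);m[180:260,280:350]=1
    k=m&(W[...,2]>z0)&(W[...,2]<z1); (c,r)=cv2.minEnclosingCircle(np.argwhere(k)[:,::-1].astype(np.float32))
    print(c,r,np.median(W[k][:,2]),ray(s,*c,.045))
c=ray(s,*c,.045); go([c[0],c[1],.034],-17.3)
```

```text
(314.5587463378906, 224.4065399169922) 24.922346115112305 0.04497564206413395 [ 0.50804672 -0.29244032  0.045     ]
(314.7021179199219, 225.0) 24.807077407836914 0.04505649192823977 [ 0.50801372 -0.29291271  0.045     ]
turn [-0.   -0.17  0.21] shift [ -5.3  -1.5 185.2] tcp [ 0.5109 -0.2888  0.2192] F [ 1.5  0.2 -0.1] q6 -0.41 t 1.15
```

Request:
move_arm(
  rows=[
    [0,0,0,0,0,0,0.2],
    [0,0,0,0,0,0,0.2],
  ],
)

```text
t: 1.32
tcp_pos: [0.507, -0.2937, 0.2199]
tool_rot: [0.806, 0.593, -0.0, -0.0]
force: [-0.0, 0.3, -0.1]
finger_gap: 0.8
gripper_force: 0.0
```

Run:
```python
from h import *
go([.508,-.2928,.034],-17.3)
```

```text
turn [-0.07  0.01 -0.02] shift [  1.1   0.9 185.9] tcp [ 0.507  -0.2937  0.2199] F [-0.   0.3 -0.1] q6 -0.41 t 1.3167
```

Request:
move_arm(
  rows=[
    [0,0,0,1,1,30,0.2],
    [0,0,0,1,1,60,0.2],
    [0,0,0,1,1,90,0.2],
    [0,0,0,1,1,115,0.2],
    [0,0,0,1,1,135,0.2],
    [0,0,0,1,1,150,0.2],
    [0,0,0,1,1,160,0.2],
    [0,0,0,1,1,170,0.2],
    [0,0,0,1,1,178,0.2],
    [0,0,0,1,1,183,0.2],
    [0,0,0,1,1,185,0.2],
    [0,0,0,1,1,185,0.2],
  ],
)

```text
t: 2.32
tcp_pos: [0.5086, -0.2932, 0.0353]
tool_rot: [0.806, 0.592, 0.0, 0.0]
force: [-0.3, 0.4, 0.2]
finger_gap: 0.803
gripper_force: 0.0
```

Request:
move_arm(
  rows=[
    [0,0,0,0,0,0,0.4],
    [0,0,0,0,0,0,0.5],
    [0,0,0,0,0,0,0.6],
    [0,0,0,0,0,0,0.7],
    [0,0,0,0,0,0,0.8],
    [0,0,0,0,0,0,0.8],
    [0,0,0,0,0,0,0.8],
    [0,0,0,0,0,0,0.8],
  ],
  squeeze=50,
)

```text
t: 2.98
tcp_pos: [0.5091, -0.2933, 0.0363]
tool_rot: [0.806, 0.592, 0.0, 0.001]
force: [0.0, 0.7, 7.0]
finger_gap: 0.435
gripper_force: 50.2
```

Run:
```python
from h import *
go([.508,-.2928,.20],-17.3)
s=readout.sense();print(s['finger_gap']*85,s['gripper_force'])
```

```text
turn [ 0.08  0.03 -0.07] shift [ 1.000e-01 -1.000e+00 -1.637e+02] tcp [ 0.5091 -0.2933  0.0363] F [0.  0.7 7. ] q6 -0.41 t 2.9833
36.93812154296384 50.16948826611042
```

Request:
move_arm(
  rows=[
    [0,0,0,0,0,-10,0.8],
    [0,0,0,0,0,-35,0.8],
    [0,0,0,0,0,-70,0.8],
    [0,0,0,0,0,-105,0.8],
    [0,0,0,20,1,-140,0.8],
    [0,0,0,50,3,-165,0.8],
    [0,0,0,85,5,-180,0.8],
    [0,0,0,120,7,-185,0.8],
    [0,0,0,150,8,-185,0.8],
    [0,0,0,172,9,-185,0.8],
    [0,0,0,180,9,-185,0.8],
    [0,0,0,180,9,-185,0.8],
  ],
)

```text
t: 3.98
tcp_pos: [0.571, -0.122, 0.2205]
tool_rot: [0.805, 0.594, -0.0, -0.0]
force: [-0.2, -0.6, -0.9]
finger_gap: 0.437
gripper_force: 50.2
```

Request:
move_arm(
  rows=[
    [0,0,0,0,0,0,0.8],
    [0,0,0,0,0,0,0.8],
    [0,0,0,0,0,0,0.8],
  ],
)

```text
t: 4.23
tcp_pos: [0.5706, -0.1255, 0.2202]
tool_rot: [0.806, 0.591, -0.0, -0.0]
force: [1.2, 0.8, 0.5]
finger_gap: 0.435
gripper_force: 50.2
```

Run:
```python
from h import *
import pickle
w=snap('wrist');pickle.dump(w,open('w2.pkl','wb')); cv2.imwrite('pics/w2.png',w['img'][:,:,::-1])
go([.59,-.065,.2],-17.3); print(readout.sense()['gripper_force'])
```

```text
turn [-0.02  0.02 -0.19] shift [63.5  0.3 20.1] tcp [ 0.5706 -0.1255  0.2201] F [-0.9 -0.1 -0.7] q6 -0.1 t 4.2833
50.150427259504795
```

View pics/w2.png

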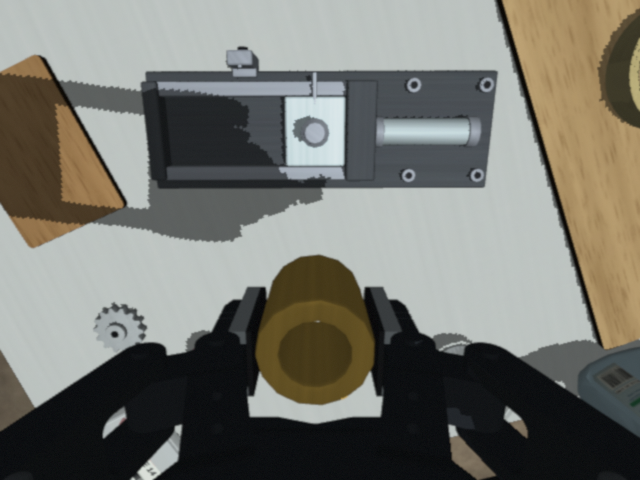

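Wrist view: post top at (316,132), index finger (315,82), marker blade near (243,73), held sleeve upright between pads (rim around (316,350)). Now measure all of these.

Run:
```python
from h import *
import pickle
w=pickle.load(open('w2.pkl','rb'));W=pts(w)
m=np.zeros((480,640),bool);m[105:160,290:345]=1
k=m&(W[...,2]>.062); (c,r)=cv2.minEnclosingCircle(np.argwhere(k)[:,::-1].astype(np.float32))
print('post',c,r,np.median(W[k][:,2]),ray(w,*c,.070), W[k].mean(0))
# sleeve
hsv=cv2.cvtColor(w['img'],cv2.COLOR_RGB2HSV)
b=(hsv[...,0]>12)&(hsv[...,0]<32)&(hsv[...,1]>120); b[:250]=0; b[410:]=0; b[:,:250]=0;b[:,385:]=0
z=W[...,2][b]; print('sleeve z pct',np.nanpercentile(z,[5,50,90,99]),np.nanmax(z))
zt=np.nanpercentile(z,95)
k=b&(W[...,2]>zt-.004); q=np.argwhere(k)[:,::-1].astype(np.float32); (c,r)=cv2.minEnclosingCircle(q)
print('rim',c,r,zt,ray(w,*c,zt),'diam',2*r/w['f']*w['z_map'][k].mean())
for u,v in[(315,82),(315,77),(315,90),(243,73),(243,70),(243,76),(240,57)]: print((u,v),W[v,u].round(4))
save(w,'pics/c2.png',(210,40,350,145),5)
```

```text
post (314.5, 132.5) 14.57748031616211 0.07161057321787245 [ 0.58865669 -0.06442306  0.07      ] [ 0.58851617 -0.06431167  0.07122961]
sleeve z pct [0.19459406 0.22593762 0.22944973 0.23015788] 0.23111288707795186
rim (314.8237609863281, 349.51348876953125) 60.9237060546875 0.22970818630934497 [ 0.57016097 -0.12336898  0.22970819] diam 0.037680094087183424
(315, 82) [ 0.5992 -0.0321  0.0367]
(315, 77) [ 0.6002 -0.0289  0.0368]
(315, 90) [ 0.5977 -0.0371  0.036 ]
(243, 73) [ 0.5505 -0.0083  0.019 ]
(243, 70) [ 0.5512 -0.0062  0.0185]
(243, 76) [ 0.5498 -0.0102  0.0187]
(240, 57) [ 0.5543 -0.0008  0.0367]
```

View pics/c2.png

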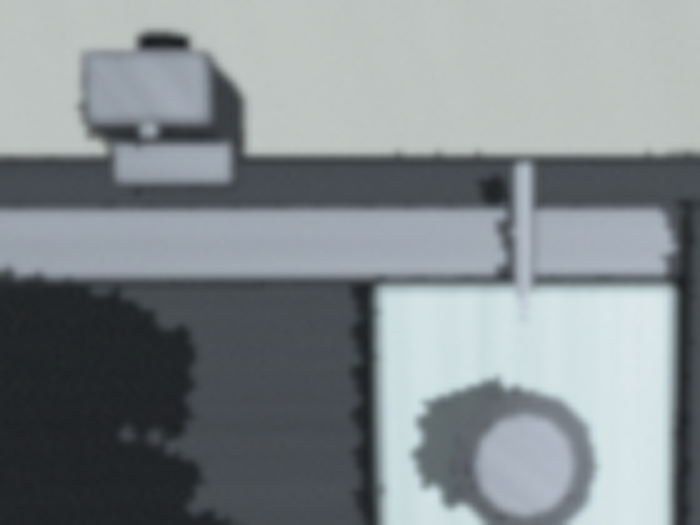

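Crop: block (145,88) with its blade stub at (148,130) pointing at the slide, index finger at crop x=523; i.e. wrist pixels (239.2,65.6) and (314.6,75).

Request:
move_arm(
  rows=[
    [0,0,0,10,0,0,0.8],
    [0,0,0,25,0,0,0.8],
    [0,0,0,42,0,0,0.8],
    [0,0,0,55,0,10,0.8],
    [0,0,0,61,0,25,0.8],
    [0,0,0,62,0,45,0.8],
    [0,0,0,62,0,65,0.8],
    [0,0,0,62,0,80,0.8],
    [0,0,0,62,0,91,0.8],
    [0,0,0,62,0,97,0.8],
    [0,0,0,62,0,97,0.8],
    [0,0,0,62,0,97,0.8],
  ],
)

```text
t: 5.28
tcp_pos: [0.5897, -0.0649, 0.1232]
tool_rot: [0.806, 0.592, 0.0, 0.0]
force: [-0.2, -0.4, -0.5]
finger_gap: 0.435
gripper_force: 50.2
```

Run:
```python
from h import *
import pickle
w=pickle.load(open('w2.pkl','rb'));W=pts(w)
print('blade',W[63:68,237:242,2].round(4))
# clamp edge direction from base far/near edges in the wrist view (z=.012): dark base top-left edge row
g=cv2.cvtColor(w['img'],cv2.COLOR_RGB2GRAY)
e=[]
for u in list(range(270,305,3))+list(range(350,490,3)):
    col=g[55:85,u].astype(int); v=55+np.argmin(np.diff(col))+.5; e.append(ray(w,u,v,.012)[:2])
e=np.array(e,np.float32); vx,vy,_,_=cv2.fitLine(e,cv2.DIST_HUBER,0,.01,.01).ravel(); yaw=np.degrees(np.arctan2(vy,vx)); print('yaw',yaw)
u=np.array([vx,vy,0])*np.sign(vx)
I=ray(w,314.6,77,.0367)
for zb in(.030,.034,.037):
    B=ray(w,239.2,65.6,zb); print(zb,B,'pull',(I-B)@u)
print('post along vs index',(ray(w,314.5,132.5,.07)-I)@u)
w=snap('wrist');pickle.dump(w,open('w3.pkl','wb')); cv2.imwrite('pics/w3.png',w['img'][:,:,::-1])
s=snap('scene');pickle.dump(s,open('s3.pkl','wb'));print(proj(s,[.5886,-.0644,.07]))
go([.5886,-.0644,.0715],yaw)
```

```text
blade [[0.0368 0.036  0.0374 0.0372 0.0368]
 [0.0357 0.0379 0.038  0.0361 0.0375]
 [0.0354 0.0372 0.0356 0.0365 0.0351]
 [0.0316 0.037  0.0358 0.0356 0.0356]
 [0.0251 0.037  0.035  0.0371 0.0357]]
yaw -17.350227
0.03 [ 0.55099204 -0.00460515  0.03      ] pull 0.053974637117940434
0.034 [ 0.55149841 -0.00532895  0.034     ] pull 0.053275459529413295
0.037 [ 0.55187819 -0.00587181  0.037     ] pull 0.05275107633801796
post along vs index -0.00018533428739097614
(np.float64(372.5296060790899), np.float64(228.63490763517916))
turn [ 0.11 -0.   -0.03] shift [ 0.2 -1.8 52.7] tcp [ 0.5902 -0.0651  0.1242] F [-0.1 -0.3 -1.2] q6 0.01 t 5.3833
```

View pics/w3.png

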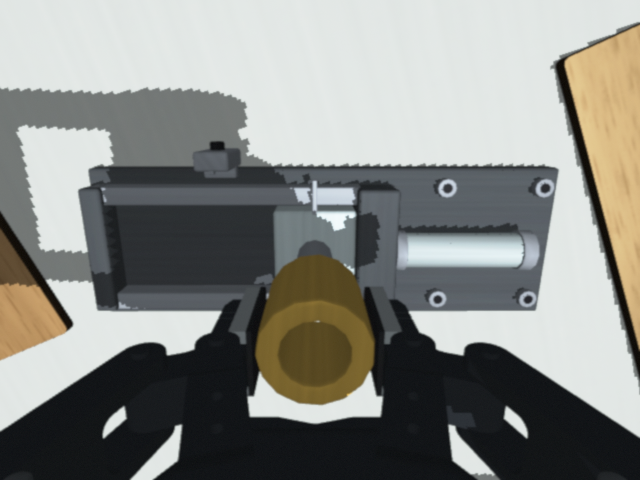

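Request:
move_arm(
  rows=[
    [0,0,0,-0.5,-1.3,0,0.8],
    [0,0,0,-0.5,-1.3,4,0.8],
    [0,0,0,-0.5,-1.3,8,0.8],
    [0,0,0,-0.5,-1.3,12,0.8],
    [0,0,0,-0.5,-1.3,15,0.8],
    [0,0,0,-0.5,-1.3,18,0.8],
    [0,0,0,-0.5,-1.3,21,0.8],
    [0,0,0,-0.5,-1.3,24,0.8],
    [0,0,0,-0.5,-1.3,24,0.8],
    [0,0,0,-0.5,-1.3,24,0.8],
  ],
)

```text
t: 6.22
tcp_pos: [0.588, -0.0649, 0.0991]
tool_rot: [0.806, 0.592, -0.0, -0.0]
force: [0.3, -0.0, -0.7]
finger_gap: 0.43
gripper_force: 50.2
```

Run:
```python
from h import *
go([.5886,-.0644,.0715],-17.35); print(readout.sense()['ft_torque'])
s=snap('scene'); save(s,'pics/s4.png',(320,170,430,250),7)
```

```text
turn [-0.02 -0.   -0.03] shift [ 0.7  0.4 27.6] tcp [ 0.588  -0.0649  0.0991] F [ 0.3 -0.  -0.7] q6 0.0 t 6.2167
[0.00681993 0.05825855 0.04699764]
```

View pics/s4.png

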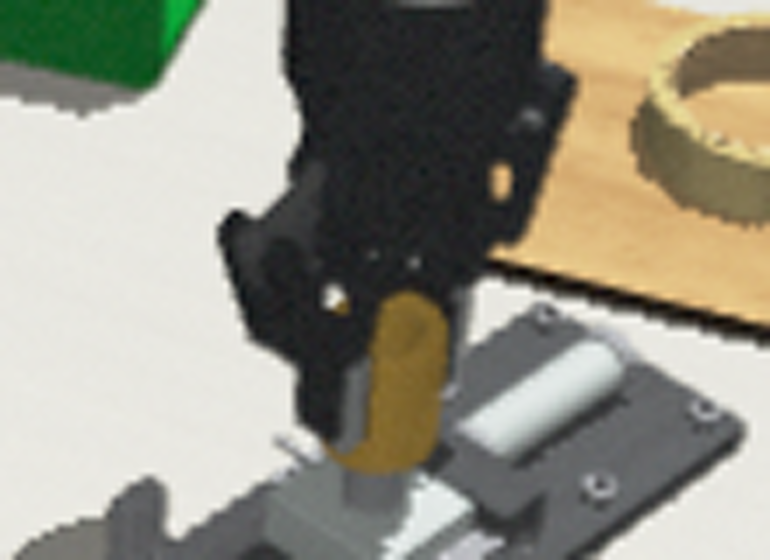

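Scene crop: the sleeve (405,400) is centred over the post (375,490) and engaged, with no contact force. Continue down.

Request:
move_arm(
  rows=[
    [0,0,0,0,0,5,0.8],
    [0,0,0,0,0,10,0.8],
    [0,0,0,0,0,14,0.8],
    [0,0,0,0,0,18,0.8],
    [0,0,0,0,0,21,0.8],
    [0,0,0,0,0,23,0.8],
    [0,0,0,0,0,25,0.8],
    [0,0,0,0,0,26,0.8],
    [0,0,0,0,0,26,0.8],
    [0,0,0,0,0,26,0.8],
  ],
)

```text
t: 7.1
tcp_pos: [0.588, -0.0649, 0.0733]
tool_rot: [0.806, 0.592, -0.0, -0.0]
force: [-0.7, 1.2, -0.0]
finger_gap: 0.438
gripper_force: 50.2
```

Request:
move_arm(
  rows=[
    [0,0,0,0,0,0.5,0.8],
    [0,0,0,0,0,1,0.8],
    [0,0,0,0,0,1.5,0.8],
    [0,0,0,0,0,2,0.8],
    [0,0,0,0,0,2,0.8],
    [0,0,0,0,0,2,0.8],
  ],
)

```text
t: 7.6
tcp_pos: [0.5881, -0.0649, 0.0723]
tool_rot: [0.806, 0.592, 0.0, 0.0]
force: [-1.7, -0.3, 5.6]
finger_gap: 0.438
gripper_force: 50.8
```

Seated (5.6 N upward at the expected height). Now pull towards tool −y.

Request:
move_arm(
  rows=[
    [0,0,0,0,0,0,0.8],
    [0,0,0,0,-2,0,0.8],
    [0,0,0,0,-5,0,0.8],
    [0,0,0,0,-10,0,0.8],
    [0,0,0,0,-16,0,0.8],
    [0,0,0,0,-22,0,0.8],
    [0,0,0,0,-29,0,0.8],
    [0,0,0,0,-36,0,0.8],
    [0,0,0,0,-42,0,0.8],
    [0,0,0,0,-47,0,0.8],
    [0,0,0,0,-49,0,0.8],
    [0,0,0,0,-49,0,0.8],
  ],
  squeeze=70,
)

```text
t: 8.6
tcp_pos: [0.5453, -0.0516, 0.0725]
tool_rot: [0.806, 0.592, 0.003, 0.004]
force: [6.6, -0.6, 0.7]
finger_gap: 0.427
gripper_force: 69.9
```

Request:
move_arm(
  rows=[
    [0,0,0,0,0,0,0.8],
    [0,0,0,0,0,0,0.8],
    [0,0,0,0,0,0,0.8],
  ],
)

```text
t: 8.85
tcp_pos: [0.5458, -0.0518, 0.0725]
tool_rot: [0.806, 0.592, 0.003, 0.004]
force: [6.9, -1.4, 1.4]
finger_gap: 0.431
gripper_force: 69.9
```

Run:
```python
from h import *
import pickle
w=snap('wrist');pickle.dump(w,open('w5.pkl','wb'));go([.5881,-.0649,.0723],-17.35)
cv2.imwrite('pics/w5.png',cv2.resize(w['img'][170:410,200:440,::-1],None,fx=2.5,fy=2.5,interpolation=2))
```

```text
turn [ 0.63 -0.01 -0.04] shift [ 0.1 44.3  0.7] tcp [ 0.5458 -0.0517  0.0725] F [ 7.3 -0.6  1.9] q6 0.0 t 8.9
```

View pics/w5.png

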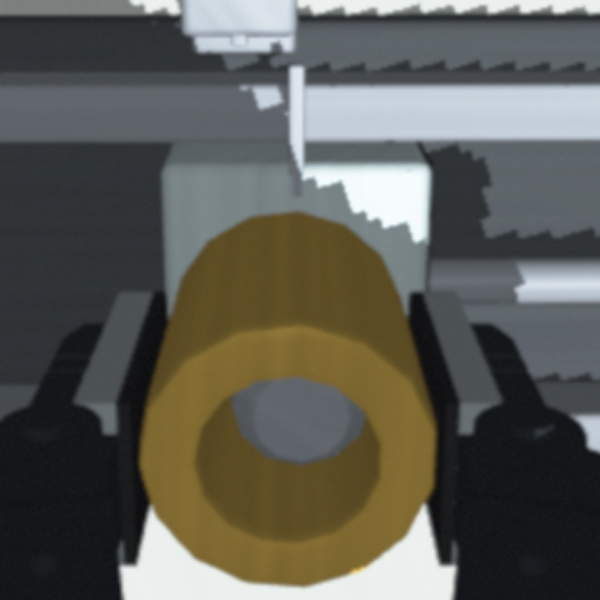

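Crop: index finger tip at (297,70), blade stub at (239,40); sleeve down over the post. Finger still short of the blade; compute the rest.

```bash
cat > rem.py <<'E'
from h import *
import sys
def rem(w,I,B,k=2.5,o=(200,170)):
    a=np.radians(-17.35);u=np.array([np.cos(a),np.sin(a),0])
    p=[ray(w,o[0]+(x+.5)/k-.5,o[1]+(y+.5)/k-.5,.0367) for x,y in(I,B)]
    print('remaining mm',(p[0]-p[1])@u*1000,p)
E
python3 - <<'E'
from rem import *
import pickle
w=pickle.load(open('w5.pkl','rb')); rem(w,(297,70),(239,40))
E
```

```text
remaining mm 8.969145247678371 [array([ 0.55887585, -0.0129039 ,  0.0367    ]), array([ 0.55172124, -0.00572749,  0.0367    ])]
```

Request:
move_arm(
  rows=[
    [0,0,0,0,-2,0,0.8],
    [0,0,0,0,-4,0,0.8],
    [0,0,0,0,-6,0,0.8],
    [0,0,0,0,-8,0,0.8],
    [0,0,0,0,-9.5,0,0.8],
    [0,0,0,0,-9.5,0,0.8],
    [0,0,0,0,-9.5,0,0.8],
    [0,0,0,0,-9.5,0,0.8],
    [0,0,0,0,-9.5,0,0.8],
    [0,0,0,0,-9.5,0,0.8],
  ],
)

```text
t: 9.73
tcp_pos: [0.5372, -0.0491, 0.0725]
tool_rot: [0.806, 0.592, 0.004, 0.005]
force: [8.0, -2.0, 1.3]
finger_gap: 0.435
gripper_force: 70.0
```

Run:
```python
from h import *
import pickle
w=snap('wrist');pickle.dump(w,open('w6.pkl','wb'));go([.5881,-.0649,.0723],-17.35)
cv2.imwrite('pics/w6.png',cv2.resize(w['img'][170:410,200:440,::-1],None,fx=2.5,fy=2.5,interpolation=2))
```

```text
turn [ 0.69 -0.01 -0.04] shift [ 0.1 53.2  0.8] tcp [ 0.5373 -0.0491  0.0725] F [ 7.7 -0.9  1.3] q6 0.01 t 9.7833
```

View pics/w6.png

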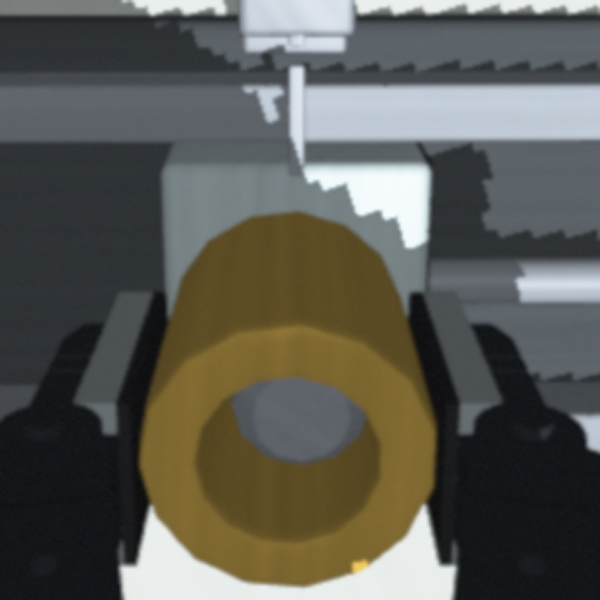

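Finger (297,70) and blade (297,40) are in line. Quick check of the sleeve's rim height above the post, then hand in.

Run:
```python
from rem import *
import pickle
w=pickle.load(open('w6.pkl','rb')); rem(w,(297,70),(297,40)); W=pts(w)
g=lambda x,y:np.nanmedian(W[int(170+y/2.5)-2:int(170+y/2.5)+3,int(200+x/2.5)-2:int(200+x/2.5)+3,2])
rim=np.mean([g(165,445),g(410,445),g(295,355),g(290,560)]);post=g(300,420)
print('rim',rim,'post',post,rim-post,'(9 mm expected)')
if abs(rim-post-.009)<.003: print(order.sign_off())
```

```text
remaining mm 0.004254734025347627 [array([ 0.55037255, -0.01024756,  0.0367    ]), array([ 0.55176629, -0.00577224,  0.0367    ])]
rim 0.08152860707825711 post 0.07270186358825499 0.00882674349000212 (9 mm expected)
the job is handed in; nothing more can be done
None
```

I handed the job in with the wide-bore sleeve fully down on the post and the gripper still holding the slide open, index finger level with the marker blade (0.0 mm apart along the slide by camera); the result was not reported back.

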